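Hold the loupe at the focus pointer over a tube cap

TASK

Pull the drawer of the low bench cabinet open, take out the loupe and hold it over the screw cap that sits in the inspection fixture: lens centred above the cap, level, with the middle of the lens at the height of the pointer tip on the gauge post. Keep the loupe and the robot off the fixture and its pointer, and do not shift the other things standing on the bench. Finish while still holding the loupe there, steady; do not put it down.

Things in the scene. Friction and masses are not known exactly. Their poses are not given: they have to be found in the camera images.
- cabinet_drawer0 (a joint): drawer travel in m: 0 closed, 0.141 fully open (end stop). The drawer of a fixed grey cabinet (210 mm deep, 240 mm wide, 80 mm high, 12 mm top plate) slides straight out along its handle's -x, stays where it is left and takes 1 to 3 N. Its floor is 22 mm above the bench, its side walls' tops 58 mm, its front's top 68 mm; inside it measures 165 mm (x) by 198 mm (y).
- cabinet_drawer0_handle (a point): middle of the drawer's bar handle, a round steel bar 11 mm thick and 120 mm long along its own y, 35 mm in front of the drawer front, 36 mm below the cabinet's top. It moves with the drawer; its -x axis is the way the drawer opens. The drawer's inner front wall face is 56 mm behind the bar.
- loupe_grip (a point): grip point in the handle of the loose dark steel hand loupe (0.06-0.12 kg, 106 mm long, 22 mm high all over), near its centre of mass, 11 mm above its underside. It lies flat in the drawer; x runs from handle to lens, z up. The handle, a bar 16 mm wide (y) and 22 mm high, reaches 36 mm behind and 22 mm ahead of this point. At the start it points to the drawer's front within 0.25 rad.
- loupe_lens (a point): centre of the loupe's lens: 46 mm ahead of loupe_grip along the loupe's x, same height, in a round barrel 48 mm across and 22 mm high. This end comes clear of the cabinet's top only when the drawer is pulled out all the way.
- fixture: fixed inspection fixture, an aluminium plate 170 x 120 mm (x, y), 12 mm thick; origin under its centre. It carries the nest block with the cap 35 mm to -x of the centre and the gauge post, a 12 mm steel rod with its top 202 mm above the bench, 45 mm to +x (the side away from the robot).
- cap_top (a point): centre of the open mouth of the red screw cap (30 mm across), fixed open side up in the fixture's nest block, 58 mm above the bench. x and y are the fixture's axes.
- pointer_tip (a point): tip of the pointer on the gauge post: its height above the bench (115 to 175 mm) is the focal height for the middle of the lens. The flat arm sticks out level from the post towards the cap; its tip stays 38 mm short of the cap's axis, sideways. Its collar (24 mm across) slides stiffly on the post.
- tube_a: bystander: capped tube standing on the bench, 27 mm across, 95 mm high; origin under its centre
- tube_b: bystander: another such capped tube; origin under its centre
- screwdriver: bystander: screwdriver lying on the bench, 190 mm long along its x axis
- chuck: bystander: amber polyurethane chuck ring on the bench, 44 mm across, 28 mm high; origin under its centre
- cap_tray: bystander: blue tray of red caps, 120 x 120 mm, 40 mm high; origin under its centre
- jar: bystander: white jar, 54 mm across, 80 mm high; origin under its centre
Things that resemble listed ones, but are neither listed nor needed, are in the scene too. Leave any yellow look-alike of the fixture alone.

How it is judged:
By the outcome, as a careful person would: the job done as asked, in the order asked, and still so for the second after the job is handed in, while the arm keeps its last pose, push and grip.
It also fails if it takes over 67 s, if anything falls off the work surface, if the arm or the gripper's body presses on something with over 40 N, if the wrist force passes 120 N, or if a joint passes its speed limit or range.

ROBOT

A 6-joint arm with a two-finger parallel gripper is mounted at the origin on the work surface. World frame = base frame: x ahead of the robot, y to its left, z up, the work surface at z = 0. Lengths are in mm, angles in rad, forces in N, time in s.
With the tool pointing down it reaches from about 375 to 925 mm from the base axis. Payload 5.7 kg.
Tool frame: the origin (TCP) lies midway between the tips of the shut fingers; the grasp point (between the pads) lies bot.grip_depth behind it (bot.grip_depth is the distance from the TCP to the grasp point, in mm); z points along the fingers, y is the line along which they close (so a half turn about z gives the same grasp; the last joint's range is limited). The gripper opens to 88 mm and grips with 3 to 60 N. Pads are 20 mm wide; open, the fingers measure 115 mm over their backs; the gripper's body (75 mm by 178 mm) begins 61 mm behind the grasp point.
Start: joints at [1.215, 0.359, 1.51, -0, 1.272, -0.115], TCP at [143.082, 582.657, 222.623] pointing down, gripper open.
Joint ranges: [-2.97, 2.97], [-1.01, 2.36], [0.21, 2.38], [-0.96, 4.11], [0.2, 2.71], [-2.98, 2.98]. Speed limits (rad/s): [2.39, 2.39, 3.14, 3.14, 3.14, 3.14].

INTERFACE

Orientations are given as a unit quaternion [x, y, z, w].
In Python, from station import bot gives the robot as it stands. Calls block until the motion is done:
- bot.goto(position, orientation): joint-space move of the TCP to a pose.
- bot.move_l(position, v=150, attitude=None, threshold=None): straight line of the TCP; attitude=None keeps the orientation; v is the mean speed in mm/s. With threshold (N) it stops when the force on the tool has changed by that much, and returns True; else False.
- bot.move_j(angles): joint-space move.
- bot.set_gripper(opening, force=None): finger opening in mm; force is the grip in N (None keeps the last); returns when the fingers have stopped.
- bot.sleep(seconds).
- bot.solve_ik(position, orientation): joint angles nearest the present ones, or None.
- bot.read_camera(name): name is "scene" or "top" or "wrist"; returns a dict with "color" (384x512x3 uint8, red, green, blue), "depth" (384x512 float32, mm along the optical axis (not along the pixel's ray), 0 where there is no reading), "K" (3x3 intrinsics, pixels), "k1" (the pictures are not rectified: a ray, as slopes to the right and down, at radius r is drawn at 1 + k1 r^2 times it, then the intrinsics apply), "rvec" (rotation vector, rad) and "tvec" (3), from world to camera coordinates, as OpenCV has them. Camera axes: x right, y down, z forward; pixel columns grow to the right and rows downward; lengths in mm; the calibration is good to about 2 mm. A picture is of the moment at which its call begins.
A pose or a line that the arm cannot do raises bot.PlanningError and nothing moves.
- bot.hand_in(): hands the job in, once; it reports no verdict.
Readings, each from a call of its own:
- bot.current_clock(): time.
- bot.current_joint_positions(): joint angles.
- bot.current_qd(): joint speeds.
- bot.current_effort(): joint torques, N m.
- bot.current_tcp_pos(): TCP position.
- bot.current_tcp_rot(): TCP orientation.
- bot.current_wrist_force(): force on the tool from outside, world axes, zero at the start.
- bot.current_wrist_torque(): the same for the moment, N m.
- bot.current_opening(): finger opening in mm.
Only numpy, scipy, OpenCV 4.12 (cv2) and the standard library are available. Lean on these libraries where they do the work, as an engineer would, in place of code of your own. Each camera call takes 0.05 s, during which the arm holds its last target. There are 200 camera calls.

## Working session

There is one attempt and no reset: what is moved stays moved. The work goes in short steps, each a Python script; the robot and the scene stay as the last script left them, time stands still between calls to the robot, and variables do not carry over. Pictures are saved under pics/ and viewed, on a budget of 10 in all, crops included, one or two more only if the job needs it, and the job is handed in when it is done.

```bash
ls; mkdir -p pics; cat > h.py <<'E'
import numpy as np, cv2, pickle
from scipy.spatial.transform import Rotation as R
def snap(bot,name,f):
    c=bot.read_camera(name); pickle.dump(c,open(f'pics/{f}.pkl','wb')); return c
def load(f): return pickle.load(open(f'pics/{f}.pkl','rb'))
def rays(c,uv):
    uv=np.atleast_2d(np.asarray(uv,float)); K=np.array(c['K']); d=np.array([float(np.ravel(c['k1'])[0]),0,0,0])
    n=cv2.undistortPoints(uv[:,None],K,d)[:,0]
    return np.c_[n,np.ones(len(n))]
def Rt(c): return cv2.Rodrigues(np.array(c['rvec'],float))[0],np.array(c['tvec'],float).ravel()
def onplane(c,uv,z):
    Rm,t=Rt(c); d=rays(c,uv)@Rm; o=-Rm.T@t
    return o+d*((z-o[2])/d[:,2])[:,None]
def bydepth(c,uv):
    Rm,t=Rt(c); uv=np.atleast_2d(uv).astype(int); z=c['depth'][uv[:,1],uv[:,0]]
    return (rays(c,uv)*z[:,None]-t)@Rm
def cloud(c):
    v,u=np.mgrid[:384,:512]; return bydepth(c,np.c_[u.ravel(),v.ravel()]).reshape(384,512,3)
def proj(c,p):
    d=np.array([float(np.ravel(c['k1'])[0]),0,0,0])
    return cv2.projectPoints(np.atleast_2d(np.asarray(p,float)),np.array(c['rvec'],float),np.array(c['tvec'],float),np.array(c['K'],float),d)[0][:,0]
def save(c,f,crop=None,s=1.5):
    im=c['color'][:,:,::-1]
    if crop: a,b,w,h=crop; im=im[b:b+h,a:a+w]
    cv2.imwrite(f'pics/{f}.png',cv2.resize(np.ascontiguousarray(im),None,fx=s,fy=s,interpolation=cv2.INTER_CUBIC))
E
python3 - <<'E'
from station import bot
from h import *
for n in ('scene','top','wrist'):
    c=snap(bot,n,n+'0'); save(c,n+'0')
    Rm,t=Rt(c); print(n,c['K'],c['k1'],-Rm.T@t, Rm[2], (c['depth']>0).mean())
print(bot.grip_depth,bot.current_tcp_rot(),bot.current_clock())
E
```

```text
pics
scene [[388.68638912   0.         253.95671978]
 [  0.         388.68638912 190.52545264]
 [  0.           0.           1.        ]] -0.006237055082090071 [1297.75143994 -291.96499638  658.88641286] [-0.81198416  0.2038879  -0.54691082] 0.9937032063802084
top [[385.42313412   0.         256.35962593]
 [  0.         385.42313412 192.32634536]
 [  0.           0.           1.        ]] -0.07992875391083837 [ 318.53830697  -58.63324217 1290.57483074] [ 0.09561674 -0.00383658 -0.99541083] 0.9960123697916666
wrist [[292.04819501   0.         258.403568  ]
 [  0.         292.04819501 197.05275177]
 [  0.           0.           1.        ]] -0.014480038658723238 [ 67.37671391 600.07981711 384.76163414] [ 0.27521621 -0.06921391 -0.95888762] 0.9960123697916666
18.700000000000003 [ 1.20079951e-01  9.92763970e-01 -6.93220730e-04 -1.55918588e-04] 0.15
```

View pics/top0.png

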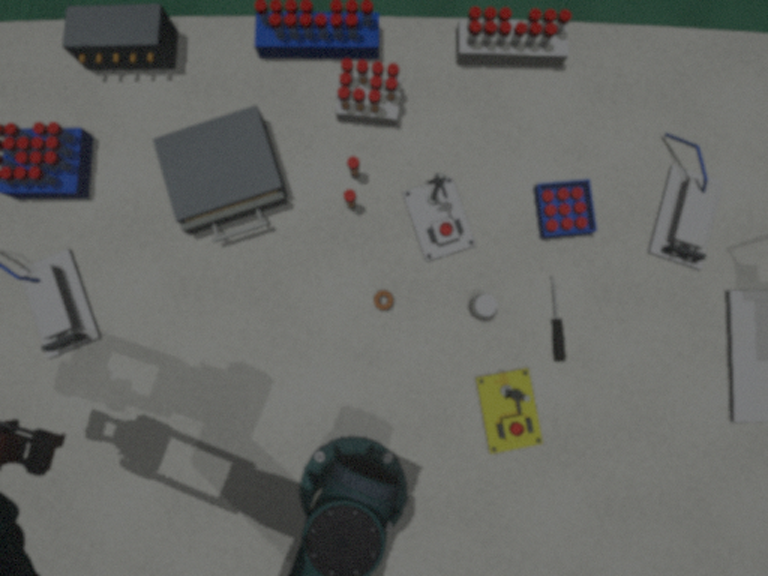

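View pics/scene0.png

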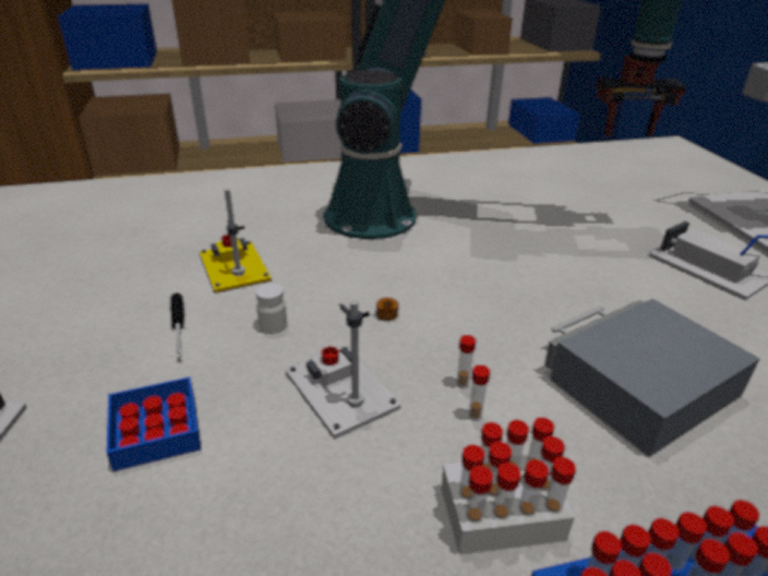

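Top view (full-resolution pixels): the grey cabinet is at about (147,110) with its bar handle at (163,153). There are two fixtures. The aluminium one is at about (293,146) and has the red cap at (297,153). The yellow look-alike at (340,272) is to be left alone. The tubes are at (233,108) and (233,131), chuck (256,200), jar (322,204). Next I measure these.

```bash
python3 - <<'E'
from h import *
c=load('top0'); P=cloud(c); s=load('scene0'); S=cloud(s)
col=c['color'].astype(int)
# cabinet top
z=P[...,2]; m=((abs(z-80)<8)&(P[...,1]>150)&(P[...,1]<420)&(P[...,0]>350)).astype(np.uint8)
n,l,st,ce=cv2.connectedComponentsWithStats(m); k=1+st[1:,4].argmax(); print(st[k],ce[k])
cn=max(cv2.findContours((l==k).astype(np.uint8),0,2)[0],key=cv2.contourArea)[:,0]
w=onplane(c,cn,80)[:,:2].astype(np.float32); r=cv2.minAreaRect(w); print('cab',r,z[l==k].mean())
for b in cv2.boxPoints(r): print(b)
# red cap
for nm,cc,zz in(('top',c,58),('scene',s,58)):
    h=cc['color'].astype(int); red=((h[...,0]>110)&(h[...,1]<70)&(h[...,2]<70)).astype(np.uint8)
    n,l,st,ce=cv2.connectedComponentsWithStats(red)
    for i in range(1,n):
        if st[i,4]>15:
            p=onplane(cc,ce[i],zz)[0]
            if 150<p[0]<800: print(nm,st[i],ce[i].round(1),p.round(1),bydepth(cc,ce[i])[0].round(1))
# fixture plate: white bright z~12
m=((abs(z-12)<7)&(P[...,0]>450)&(P[...,0]<700)&(P[...,1]<-20)&(P[...,1]>-330)&(P[...,2]>7)).astype(np.uint8)
n,l,st,ce=cv2.connectedComponentsWithStats(m)
print(st[1:][st[1:,4]>60])
a=P.reshape(-1,3); 
for lo,hi in((100,400),(185,215)):
    q=(a[:,0]>350)&(a[:,0]<720)&(abs(a[:,1]+110)<110)&(a[:,2]>lo)&(a[:,2]<hi)
    print(lo,a[q].round(0)[:40].tolist())
a=S.reshape(-1,3); q=(a[:,0]>350)&(a[:,0]<720)&(abs(a[:,1]+110)<110)&(a[:,2]>110)&(a[:,2]<400)
idx=np.where(q)[0]; print(len(idx)); print([(i%512,i//512,*a[i].round(0).astype(int)) for i in idx[::4]])
save(c,'fixtop',(255,110,80,70),8); save(s,'fixscene',(185,190,90,105),7); save(c,'cab',(95,65,110,105),7)
print(c['rvec'])
E
```

```text
[ 109   70   79   77 4093] [145.56340093 108.49523577]
cab ((706.1348876953125, 306.05712890625), (199.48931884765625, 242.148681640625), 19.338529586791992) 80.18539147019942
[571.9243  387.26993]
[652.1116  158.78366]
[840.34546 224.84433]
[760.1582 453.3306]
top [232 105   7   6  28] [234.9 107.4] [717.1  11.3  58. ] [706.9  12.   93.4]
top [230 127   7   6  31] [232.6 129.3] [642.9  17.1  58. ] [635.2  17.   91.1]
top [295 151   5   5  16] [296.9 152.8] [ 568.1 -193.6   58. ] [ 573.5 -192.1   43.5]
scene [307 224  10   6  52] [311.7 226.6] [595.4  33.8  58. ] [633.6  14.2  92.7]
scene [215 235  10   4  21] [219.5 236.5] [ 583.4 -195.4   58. ] [ 558.7 -193.3   39.1]
scene [315 244  11   7  64] [320.4 247. ] [671.6  26.7  58. ] [705.6   8.3  90.9]
scene [112 262  12  17 158] [117.4 270.2] [ 646.1 -426.3   58. ] [ 602.6 -436.1   18.6]
scene [ 96 264  11   9  76] [101.  267.9] [ 631.2 -461.    58. ] [ 591.  -470.7   24.3]
scene [ 80 269  12  18 168] [ 85.5 277.6] [ 654. -490.   58.] [ 610.8 -503.9   19.7]
scene [ 97 275  12  18 157] [102.1 283.7] [ 679.4 -454.9   58. ] [ 642.5 -464.5
[... 7312 characters left out ...]
(652), np.int64(-171), np.int64(128)), (np.int64(233), np.int64(231), np.int64(648), np.int64(-174), np.int64(122)), (np.int64(237), np.int64(231), np.int64(654), np.int64(-166), np.int64(126)), (np.int64(236), np.int64(232), np.int64(653), np.int64(-169), np.int64(122)), (np.int64(234), np.int64(233), np.int64(650), np.int64(-172), np.int64(118)), (np.int64(238), np.int64(233), np.int64(652), np.int64(-164), np.int64(118)), (np.int64(236), np.int64(234), np.int64(653), np.int64(-169), np.int64(117)), (np.int64(235), np.int64(235), np.int64(653), np.int64(-171), np.int64(114)), (np.int64(235), np.int64(236), np.int64(652), np.int64(-171), np.int64(111))]
[ 2.18944461 -2.15938893  0.10906637]
```

```bash
python3 - <<'E'
import cv2,numpy as np
a=[cv2.resize(cv2.imread(f'pics/{f}.png'),(400,440)) for f in('fixtop','fixscene')]
cv2.imwrite('pics/both.png',np.hstack(a))
E
```

```text
(no output)
```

View pics/both.png

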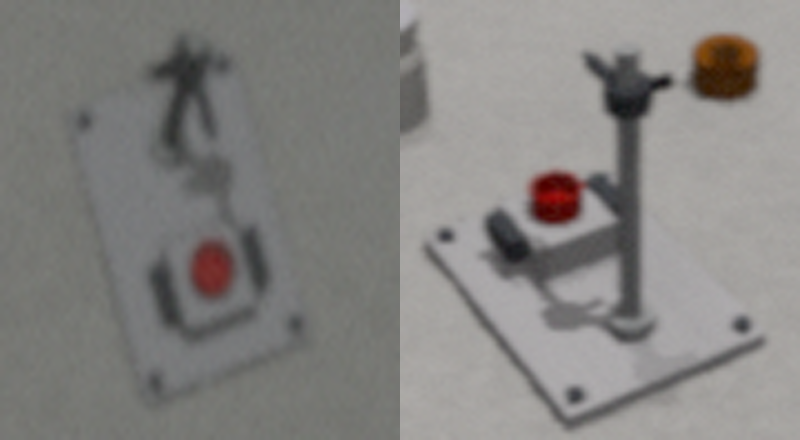

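View pics/cab.png

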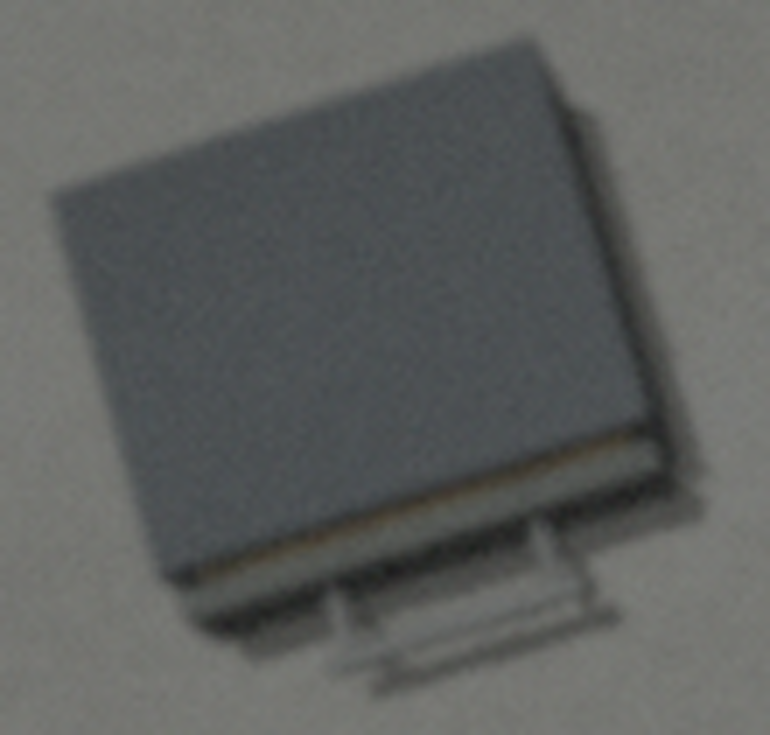

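The left crop is the top view and the right is the scene view. Both show the aluminium fixture with the red cap in its nest, the post, and the collar with an arm towards the cap at about z 174. The pointer arm rather than the knob is the one that ends 38 mm from the cap. The third image (cabinet crop) shows the drawer shut and the bar handle along crop (335,668) to (590,600). I'll take a close wrist view of the fixture, then one of the handle.

```bash
cat >> h.py <<'E'
def down(ydir):
    y=np.r_[np.asarray(ydir,float)[:2],0]; y/=np.linalg.norm(y); z=np.array([0,0,-1.]); x=np.cross(y,z)
    return R.from_matrix(np.c_[x,y,z]).as_quat()
E
python3 - <<'E'
from station import bot
from h import *
bar=onplane(load('top0'),[[142.9,160.4],[179.3,150.7]],47); print('bar',bar,bar.mean(0))
a=0.29; q=down([-np.sin(a),np.cos(a)])
bot.goto([610,-178,300],q); c=snap(bot,'wrist','w1'); save(c,'w1')
Rm,t=Rt(c); print(-Rm.T@t,bot.current_tcp_pos(),bot.current_clock(),bot.current_joint_positions())
print('proj cap,tip,post',proj(c,[[568,-193,58],[605,-182,172],[648,-169,202]]))
h=c['color'].astype(int); red=((h[...,0]>90)&(h[...,1]<70)&(h[...,2]<70)).astype(np.uint8)
n,l,st,ce=cv2.connectedComponentsWithStats(red)
for i in range(1,n):
    if st[i,4]>40: print(st[i],ce[i],onplane(c,ce[i],58),bydepth(c,ce[i]))
E
```

```text
bar [[538.17471697 310.96831979  47.        ]
 [571.81959557 191.61435738  47.        ]] [554.99715627 251.29133858  47.        ]
[ 535.56894414 -200.38546489  462.79475026] [ 610.13488791 -177.26102269  299.97158484] 3.3333 [-3.91486205e-01  3.55325572e-01  1.32305764e+00  1.44188095e-04
  1.46329839e+00 -2.25324535e+00]
proj cap,tip,post [[256.78554338 136.03994356]
 [256.18700125 183.65265001]
 [256.19891396 236.08751507]]
[ 32  83  19  18 272] [41.12132353 91.36029412] [[ 593.29474172 -481.97790353   58.        ]] [[ 597.81417106 -506.41265244   23.18110416]]
[ 54  87  19  18 276] [63.23188406 95.31521739] [[ 590.02906339 -453.0974503    58.        ]] [[ 593.61569632 -471.65774681   28.85555882]]
[ 80  91  18  18 251] [88.83665339 99.60557769] [[ 585.85035398 -419.60713269   58.        ]] [[ 589.68902272 -439.75437914   23.15156973]]
[ 31 107  18  18 257] [ 39.56809339 115.53696498] [[ 625.16441041 -481.26654588   58.        ]] [[ 631.30887462 -503.05246896   27.85177024]]
[ 56 111  19  18 248] [ 65.11290323 119.55241935] [[ 620.65063021 -447.23723167   58.        ]] [[ 627.06414
[... 577 characters left out ...]
 28.26164851]]
[ 79 138  17  18 220] [ 87.94090909 146.6       ] [[ 648.24502843 -412.65279383   58.        ]] [[ 656.9998872  -431.55022978   24.7802276 ]]
[379 220  18  17 234] [387.85470085 228.6025641 ] [[642.06478265  33.85438044  58.        ]] [[631.47966133  10.14907173  96.41455045]]
[298 350  18  15 214] [306.53738318 357.06074766] [[903.92024073  -3.04550994  58.        ]] [[841.56784529 -37.29212764 126.64856515]]
[319 357  17   8 117] [327.17948718 360.94871795] [[901.77796704  34.39139707  58.        ]] [[838.33533699  -6.14911726 126.40813236]]
[270 360  15   5  62] [276.88709677 362.32258065] [[929.56202035 -48.86858906  58.        ]] [[861.86836236 -76.23588035 127.34756701]]
```

View pics/w1.png

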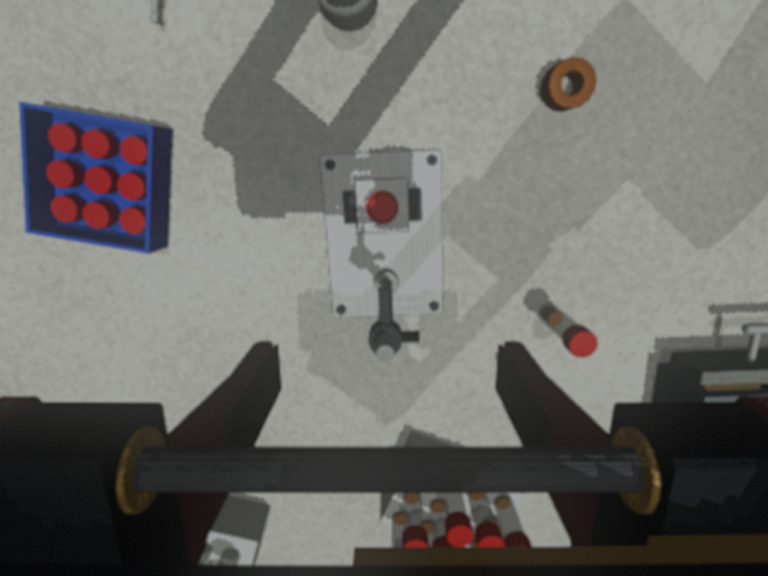

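The wrist view at (255,138) shows the cap. The plate's four screws are at about (220,109), (288,107), (227,206) and (289,204). The pointer arm lies in line with the post here, so its height has to come from depth. I'll refine the cap and pointer, then look at the handle.

```bash
python3 - <<'E'
from station import bot
from h import *
c=load('w1'); g=cv2.cvtColor(c['color'],cv2.COLOR_RGB2GRAY).astype(float)
scr=[]
for u,v in np.array([[330,163],[432,160],[341,309],[434,306]])/1.5:
    u,v=int(round(u)),int(round(v)); w=g[v-5:v+6,u-5:u+6]; k=np.clip(np.median(w)-25-w,0,None); yy,xx=np.mgrid[-5:6,-5:6]
    scr.append([u+(k*xx).sum()/k.sum(),v+(k*yy).sum()/k.sum()])
S=onplane(c,scr,12); print('screws',np.round(scr,1),S.round(1),'ctr',S.mean(0))
d=(S[2]+S[3]-S[0]-S[1])[:2]; print('yaw',np.arctan2(d[1],d[0]),'len',np.linalg.norm(d)/2)
f=d/np.linalg.norm(d); print('cap from screws',S.mean(0)[:2]-35*f,'post',S.mean(0)[:2]+45*f)
h=c['color'].astype(int); red=((h[...,0]>h[...,1]+35)&(h[...,0]>h[...,2]+35)).astype(np.uint8); red[:,:240]=0;red[:120]=0;red[155:]=0;red[:,272:]=0
cn=max(cv2.findContours(red,0,2)[0],key=cv2.contourArea); e=cv2.minEnclosingCircle(cn); el=cv2.fitEllipse(cn); print('cap',e,el,onplane(c,e[0],58),onplane(c,el[0],58))
P=cloud(c); a=P[175:245,235:285].reshape(-1,3); a=a[(a[:,2]>140)&(a[:,2]<190)]
r=np.linalg.norm(a[:,:2]-[569,-195],axis=1); o=np.argsort(r)[:30]; print(np.c_[a[o],r[o]].round(0).tolist())
yaw=0.3375; x=np.array([np.cos(yaw),np.sin(yaw)])
for s in(1,-1):
    q=down(s*x); j=bot.solve_ik([555,251,200],q); print(s,j)
E
```

```text
screws [[219.6 109.3]
 [287.5 106.2]
 [227.  205.9]
 [288.8 203.4]] [[ 550.2 -256.    12. ]
 [ 517.1 -161.1   12. ]
 [ 692.5 -206.8   12. ]
 [ 659.7 -111.9   12. ]] ctr [ 604.86175505 -183.95448367   12.        ]
yaw 0.3329375242767765 len 150.69700631281202
cap from screws [ 571.78373179 -195.39320637] post [ 647.3906421  -169.24755448]
cap ((253.84210205078125, 137.2105255126953), 10.003564834594727) ((253.97190856933594, 137.07545471191406), (17.921546936035156, 19.741512298583984), 105.4106674194336) [[ 570.65445258 -196.39809768   58.        ]] [[ 570.42983281 -196.2797214    58.        ]]
[[607.0, -181.0, 176.0, 41.0], [608.0, -182.0, 176.0, 41.0], [608.0, -183.0, 176.0, 41.0], [609.0, -183.0, 176.0, 42.0], [608.0, -181.0, 176.0, 42.0], [609.0, -182.0, 176.0, 42.0], [609.0, -181.0, 177.0, 43.0], [610.0, -182.0, 176.0, 43.0], [610.0, -183.0, 174.0, 43.0], [611.0, -181.0, 176.0, 44.0], [611.0, -182.0, 175.0, 44.0], [611.0, -181.0, 174.0, 44.0], [612.0, -181.0, 176.0, 45.0], [612.0, -182.0, 175.0, 45.0], [612.0, -180.0, 175.0, 45.0], [613.0, -182.0, 177.0, 46.0], [613.0, -180.0, 176.0, 46.0], [613.0, -181.0, 175.0, 46.0], [613.0, -180.0, 178.0, 46.0], [612.0, -178.0, 174.0, 47.0], [613.0, -178.0, 178.0, 47.0], [614.0, -181.0, 177.0, 47.0], [613.0, -179.0, 173.0, 47.0], [614.0, -183.0, 177.0, 47.0], [614.0, -183.0, 173.0, 47.0], [615.0, -184.0, 172.0, 47.0], [614.0, -182.0, 176.0, 47.0], [613.0, -179.0, 176.0, 47.0], [615.0, -184.0, 175.0, 47.0], [614.0, -180.0, 177.0, 48.0]]
1 [ 3.11368530e-01  3.92090982e-01  1.51736981e+00 -4.44089210e-16
  1.23213186e+00 -2.61314701e-02]
-1 None
```

```bash
python3 - <<'E'
from station import bot
from h import *
c=load('w1');P=cloud(c)
a=P[60:260,200:310].reshape(-1,3)
q=(abs(a[:,0]-605)<70)&(abs(a[:,1]+184)<50)
print('plate z',np.median(a[q&(abs(a[:,2]-12)<6),2]),'post top',np.median(a[(a[:,2]>195)&(a[:,2]<212),2]), 'n',((a[:,2]>195)&(a[:,2]<212)).sum())
tip=a[(a[:,2]>165)&(a[:,2]<182)&(np.linalg.norm(a[:,:2]-[570,-195.5],axis=1)<50)]; print('tip z',np.median(tip[:,2]))
yaw=0.3375; x=np.array([np.cos(yaw),np.sin(yaw)])
bot.goto([555,251,190],down(x)); c=snap(bot,'wrist','w2'); save(c,'w2'); print(bot.current_clock(), proj(c,[[555,251,44]]))
E
```

```text
plate z 13.032980393705595 post top 202.6324209353023 n 141
tip z 176.34161237258303
5.3083 [[258.22629821 183.97646408]]
```

View pics/w2.png

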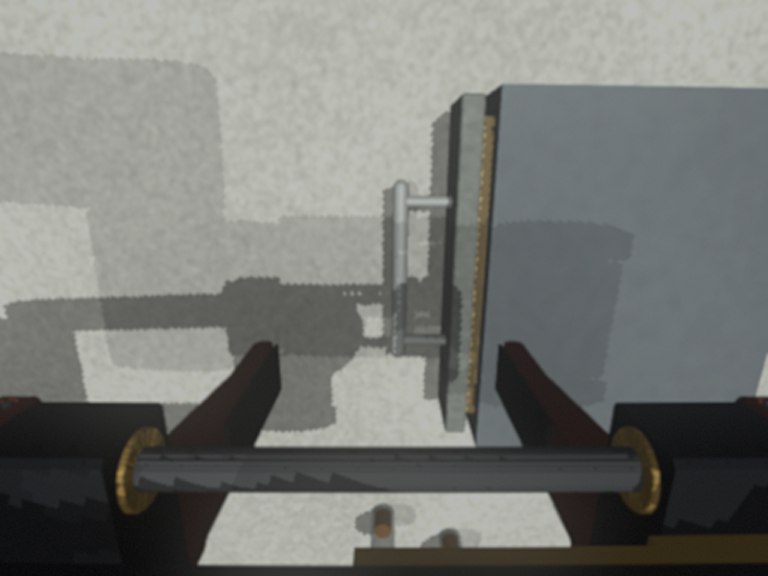

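The wrist view shows the bar from (268,122) to (266,235), with the drawer front to its right. I compute its pose, then grip and pull.

```bash
python3 - <<'E'
from h import *
c=load('w2'); g=cv2.cvtColor(c['color'],cv2.COLOR_RGB2GRAY).astype(float)
pts=[]
for v in list(range(142,180,4)):
    row=g[v,258:278]; k=np.clip(row-np.median(row)-5,0,None); pts.append([258+(k*np.arange(20)).sum()/k.sum(),v])
pts=np.array(pts); print(pts.round(1).tolist())
B=onplane(c,pts,44); d=np.polyfit(B[:,1],B[:,0],1); print('bar x=f(y)',d,'yaw',np.arctan(-d[0]))
E1=onplane(c,np.array([[402,181],[399,356]])/1.5,44); print('ends',E1,E1.mean(0),np.linalg.norm(E1[1]-E1[0]))
F=onplane(c,np.array([[500,86],[478,430]])/1.5,80); dd=F[0]-F[1]; print('cab front edge',F,np.arctan2(-dd[0],dd[1]))
b=bydepth(c,np.round(pts).astype(int)); print(b[:,2].round(1))
E
```

```text
[[268.2, 142.0], [266.9, 146.0], [272.9, 150.0], [272.5, 154.0], [273.4, 158.0], [273.6, 162.0], [272.7, 166.0], [273.0, 170.0], [273.7, 174.0], [273.9, 178.0]]
bar x=f(y) [-5.35479614e-01  7.10500824e+02] yaw 0.491626816608131
ends [[542.35476229 317.36838278  44.        ]
 [584.34670642 194.31957502  44.        ]] [563.35073436 255.8439789   44.        ] 130.01666225717867
cab front edge [[575.82155604 386.23430541  80.        ]
 [650.91691944 173.70865427  80.        ]] 0.33965369918773275
[51.1 49.9  1.5  1.8  2.5  1.6  1.   0.2  1.5  1.1]
```

```bash
python3 - <<'E'
from h import *
yaw=0.337; Q=np.array([[np.cos(yaw),np.sin(yaw)],[-np.sin(yaw),np.cos(yaw)]])
for n in('w2','top0','scene0'):
    c=load(n); a=cloud(c).reshape(-1,3); p=(a[:,:2]-[612,273])@Q.T
    q=(a[:,2]>38)&(a[:,2]<58)&(p[:,0]<-44)&(p[:,0]>-90)&(abs(p[:,1])<58)
    print(n,q.sum(),'bar x pct',np.percentile(p[q,0],[2,25,50,75,98]).round(1),'y',np.percentile(p[q,1],[1,99]).round(1),'z',np.percentile(a[q,2],[5,50,95]).round(1))
    q=(abs(a[:,2]-80)<4)&(abs(p[:,1])<100)&(p[:,0]<60)&(p[:,0]>-30); print('  plate front',np.percentile(p[q,0],[.5,1,2]).round(1))
    q=(abs(a[:,2]-68)<3)&(abs(p[:,1])<90)&(p[:,0]<20)&(p[:,0]>-40); print('  drawer front',q.sum(),np.percentile(p[q,0],[2,50,98]).round(1) if q.any() else '')
print('wrist-bar ctr',(np.array([563.35,255.84])-[612,273])@Q.T,'world of -54:',np.array([612,273])+Q.T@[-54,0])
E
```

```text
w2 1114 bar x pct [-58.  -55.1 -52.6 -49.7 -45.9] y [-56.6  56.9] z [46.6 49.5 51.1]
  plate front [2.9 3.2 3.5]
  drawer front 2698 [-17.5 -10.2   3.2]
top0 124 bar x pct [-59.  -56.8 -54.2 -50.9 -47.2] y [-56.1  55.3] z [43.4 48.3 52.9]
  plate front [2.3 2.8 3.4]
  drawer front 202 [-18.2 -10.1   4.4]
scene0 135 bar x pct [-56.1 -51.3 -49.3 -47.6 -44.8] y [-57.   55.3] z [40.8 46.1 49.2]
  plate front [3.3 4.  4.7]
  drawer front 127 [-16.1 -11.3  -6.4]
wrist-bar ctr [-51.58756027  -0.10828596] world of -54: [561.03745232 255.14450409]
```

```bash
python3 - <<'E'
from station import bot
from h import *
yaw=0.337; x=np.array([np.cos(yaw),np.sin(yaw),0]); h=np.array([562.3,255.6,26.])
bot.set_gripper(30,20)
bot.goto(h+[0,0,70],down(x))
print(bot.move_l(h,v=80,threshold=12))
bot.set_gripper(0,25); print('open',bot.current_opening(),bot.current_wrist_force())
print('pull',bot.move_l(h-148*x,v=70,threshold=18)); p=bot.current_tcp_pos(); print('travel',(h-p)@x,bot.current_wrist_force(),bot.current_opening(),bot.current_clock())
bot.set_gripper(34); bot.move_l(np.r_[p[:2],130],v=200)
c=snap(bot,'wrist','w3'); save(c,'w3'); snap(bot,'top','top3'); print(bot.current_clock())
E
```

```text
False
open 10.193782058971834 [-0.83246949 -0.36770972  2.59512016]
pull True
travel 135.44015664024474 [0.35050482 1.02044984 0.50552517] 10.4385453217874 10.0167
11.3583
```

View pics/w3.png

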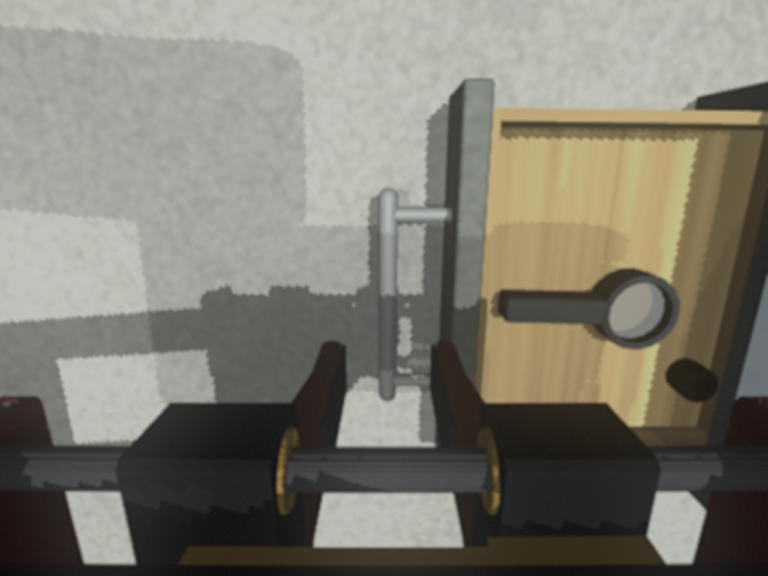

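The wrist view shows the drawer open. The loupe's handle points to the front at (333,204) and its barrel is at (423,205). A dark spot near (461,253) is unknown, so I measure all of it.

```bash
python3 - <<'E'
from h import *
yaw=0.337; Q=np.array([[np.cos(yaw),np.sin(yaw)],[-np.sin(yaw),np.cos(yaw)]]); O=np.array([612,273])
for n in('w3','top3'):
    c=load(n); P=cloud(c); a=P.reshape(-1,3); p=(a[:,:2]-O)@Q.T
    q=(a[:,2]>38)&(a[:,2]<58)&(p[:,0]<-180)&(p[:,0]>-210)&(abs(p[:,1])<50)
    print(n,'bar',np.median(p[q,0]))
    q=(abs(a[:,2]-68)<3)&(p[:,1]>10)&(p[:,1]<90)&(p[:,0]<-120)&(p[:,0]>-185); print('front',np.percentile(p[q,0],[2,50,98]).round(1))
    q=(abs(a[:,2]-80)<4)&(p[:,1]>20)&(p[:,1]<100)&(p[:,0]<60)&(p[:,0]>-30); print('plate',np.percentile(p[q,0],[1]) if q.any() else '')
    # loupe top surface
    m=(a[:,2]>39)&(a[:,2]<50)&(p[:,0]<0)&(p[:,0]>-136)&(abs(p[:,1])<88)
    mm=m.reshape(384,512).astype(np.uint8); k,l,st,ce=cv2.connectedComponentsWithStats(mm,connectivity=8)
    i=1+st[1:,4].argmax(); print(st[i],st[1:,4].max()); L=(l==i)
    uv=np.argwhere(L)[:,::-1]; w=onplane(c,uv,44)[:,:2]; pl=(w-O)@Q.T
    print('x range',pl[:,0].min(),pl[:,0].max(),'z',np.median(a[L.ravel(),2]))
    hd=pl[(pl[:,0]<pl[:,0].min()+50)&(pl[:,0]>pl[:,0].min()+4)]
    bins=np.arange(hd[:,0].min(),hd[:,0].max(),4); mid=[];
    for b in bins:
        s=hd[(hd[:,0]>=b)&(hd[:,0]<b+4)]; mid.append([b+2,(s[:,1].min()+s[:,1].max())/2,np.ptp(s[:,1])])
    mid=np.array(mid); f=np.polyfit(mid[:,0],mid[:,1],1); print(mid.round(1).tolist()); print('loupe angle rel drawer',np.arctan(f[0]))
    hull=cv2.convexHull(pl[pl[:,0]>pl[:,0].max()-46].astype(np.float32)); print('barrel',cv2.minEnclosingCircle(hull))
    if n=='w3':
        print('spot',bydepth(c,[[461,253]]),(bydepth(c,[[461,253]])[0,:2]-O)@Q.T)
E
```

```text
w3 bar -188.48585528037688
front [-153.  -146.  -138.6]
plate [1.54527327]
[ 335  182  119   51 2185] 2185
x range -119.09848993113569 -11.921641250415323 z 44.65273594366468
[[-113.1, -4.2, 17.0], [-109.1, -4.2, 17.0], [-105.1, -4.2, 17.0], [-101.1, -4.2, 17.0], [-97.1, -4.7, 16.1], [-93.1, -4.7, 16.1], [-89.1, -4.7, 16.1], [-85.1, -4.7, 16.1], [-81.1, -4.8, 16.1], [-77.1, -4.8, 16.1], [-73.1, -5.3, 17.1], [-69.1, -4.8, 16.1]]
loupe angle rel drawer -0.02116314010054736
barrel ((-36.74772262573242, -5.487823963165283), 25.22377586364746)
spot [[634.24890155 225.73208007  43.63459635]] [  5.3679362  -51.96590359]
top3 bar -189.72892527640658Traceback (most recent call last):
  File "<stdin>", line 7, in <module>
    return _quantile_unchecked(
        a, q, axis, out, overwrite_input, method, keepdims, weights)
    return _ureduce(a,
                    func=_quantile_ureduce_func,
    ...<5 lines>...
                    overwrite_input=overwrite_input,
                    method=method)
    r = func(a, **kwargs)
    result = _quantile(arr,
                       quantiles=q,
    ...<2 lines>...
                       out=out,
                       weights=wgt)
    slices_having_nans = np.isnan(arr[-1, ...])
                                  ~~~^^^^^^^^^
IndexError: index -1 is out of bounds for axis 0 with size 0
```

Both views agree that the drawer travelled 135.5 mm, about 5 mm short of the stop. I'll re-grip the bar and pull the rest.

```bash
python3 - <<'E'
from station import bot
from h import *
yaw=0.337; x=np.array([np.cos(yaw),np.sin(yaw),0])
p=bot.current_tcp_pos(); p=np.r_[p[:2],26.]
bot.move_l(p,v=150); bot.set_gripper(0,30)
r=bot.move_l(p-14*x,v=20,threshold=30); e=bot.current_tcp_pos(); print(r,'more',(p-e)@x,bot.current_wrist_force(),bot.current_clock())
bot.set_gripper(34); bot.move_l(np.r_[e[:2],130],v=200)
c=snap(bot,'wrist','w4'); snap(bot,'top','top4')
Q=np.array([x[:2],[-x[1],x[0]]]);a=cloud(c).reshape(-1,3); pp=(a[:,:2]-[612,273])@Q.T
q=(a[:,2]>38)&(a[:,2]<58)&(pp[:,0]<-180)&(pp[:,0]>-215)&(abs(pp[:,1])<50); print('bar',np.median(pp[q,0]),bot.current_clock())
E
```

```text
True more -1.5578621678253042 [ 0.7623662   1.46114273 -0.34362659] 13.1583
bar -188.47507104008906 14.5
```

The 30 N threshold tripped at once and the bar did not move, so the drawer is at its end stop. It was evidently a few mm ajar at the start, because the wood showed behind the front. The barrel is 13 mm clear of the top plate. The loupe measures 107 x 16 mm, as specified. Now I grasp and lift it.

```bash
python3 - <<'E'
from station import bot
from h import *
yaw=0.337; Q=np.array([[np.cos(yaw),np.sin(yaw)],[-np.sin(yaw),np.cos(yaw)]]); O=np.array([612,273])
ly=yaw-0.021; lx=np.array([np.cos(ly),np.sin(ly)]); lens=O+Q.T@[-36.75,-5.49]; g=lens-46*lx; print('grip',g,'lens',lens)
q=down([lx[1],-lx[0]])  # tool x = +loupe x
print(bot.solve_ik([*g,24.5],q), bot.solve_ik([526,-210,165],down([np.sin(.333),-np.cos(.333)])))
bot.set_gripper(50)
bot.goto([*g,130],q); print(bot.move_l([*g,60],v=150))
print(bot.move_l([*g,24.8],v=40,threshold=10),bot.current_tcp_pos())
bot.set_gripper(0,40); print('open',bot.current_opening(),bot.current_wrist_force())
print(bot.move_l([*g,150],v=80)); bot.move_l([*g,262],v=200); print(bot.current_opening(),bot.current_wrist_force(),bot.current_clock())
c=snap(bot,'wrist','w5'); save(c,'w5')
E
```

```text
grip [535.4101038  241.37186354] lens [579.1324638  255.66715071]
[ 3.05946164e-01  5.78666006e-01  1.72012508e+00 -4.44089210e-16
  8.42801568e-01  1.56074249e+00] [-5.01804442e-01  3.69708952e-01  1.65206636e+00 -4.44089210e-16
  1.11981734e+00  7.35991885e-01]
False
False [535.60413684 241.44165115  24.97055913]
open 15.808032337382125 [-0.14946111 -0.00397024  1.22959117]
False
15.115855949612031 [ 0.42666374 -0.2570031  -1.31201114] 21.0917
```

View pics/w5.png

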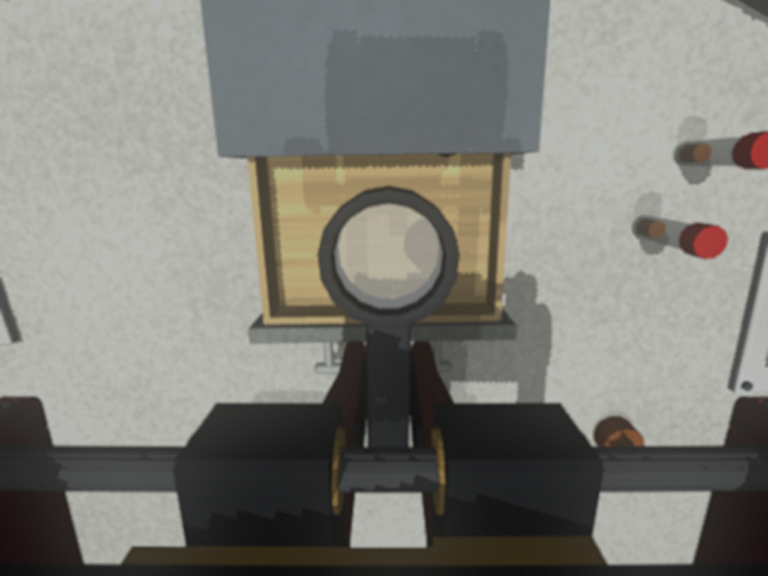

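The loupe is held, with its ring centred at (259,169) and its handle between the fingers. I measure the tilt and the lens position in the tool frame.

```bash
cat >> h.py <<'E'
def ring(c,tcp,rot,dz,z0):
    # barrel's outer circle on plane z0 (its top) and plane fit of its top; returns world centre, radius, plane
    a=cloud(c); u0,v0=259,169
    m=(abs(a[...,2]-z0)<12).astype(np.uint8); m[225:]=0
    k,l,st,ce=cv2.connectedComponentsWithStats(m); i=1+st[1:,4].argmax(); L=(l==i)
    cn=max(cv2.findContours(L.astype(np.uint8),0,1)[0],key=cv2.contourArea)[:,0]
    w=onplane(c,cn,z0)[:,:2].astype(np.float32)
    x=R.from_quat(rot).as_matrix()[:,0][:2]
    s=(w-tcp[:2])@x; w=w[s>46]
    A=np.c_[2*w,np.ones(len(w))]; sol=np.linalg.lstsq(A,(w**2).sum(1),rcond=None)[0]; r=np.sqrt(sol[2]+sol[:2]@sol[:2])
    P=a[cv2.erode(L.astype(np.uint8),np.ones((3,3)))>0]; P=P[abs(P[:,2]-np.median(P[:,2]))<6]
    d=P[:,:2]-sol[:2]; Rm=R.from_quat(rot).as_matrix()[:2,:2]; d=d@Rm
    pl=np.linalg.lstsq(np.c_[d,np.ones(len(d))],P[:,2],rcond=None)[0]
    return sol[:2],r,pl,st[i],(sol[:2]-tcp[:2])@Rm
E
python3 - <<'E'
from station import bot
from h import *
c=load('w5'); t=bot.current_tcp_pos(); q=bot.current_tcp_rot(); print(t)
for z0 in(281,282): print(ring(c,t,q,0,z0))
E
```

```text
[534.24507333 240.98502367 260.25323874]
(array([580.39989686, 255.12505817]), np.float64(23.092406892916635), array([-3.29365335e-02, -8.13515466e-04,  2.72579862e+02]), array([ 212,  125,   95,  100, 7081], dtype=int32), array([48.26356324,  0.90268073]))
(array([580.57969577, 255.17810216]), np.float64(22.93789113193531), array([-3.28756402e-02, -8.46360414e-04,  2.72574346e+02]), array([ 212,  125,   95,  100, 7078], dtype=int32), array([48.45094314,  0.90813558]))
```

```bash
cat >> h.py <<'E'
def ring2(c,tcp,rot):
    """robust: dark ring pixels (r 19.5..23.5 mm) -> plane of barrel top; contour circle on that height"""
    Rm=R.from_quat(rot).as_matrix()[:2,:2]; z0=tcp[2]+19.3
    for _ in range(3):
        ctr,r,pl,_s,off=ring(c,tcp,rot,0,z0)
        a=cloud(c); d=(a[...,:2]-ctr)@Rm; rr=np.linalg.norm(d,axis=2)
        m=(rr>20.5)&(rr<23)&(abs(a[...,2]-z0)<10)&(d[...,0]>-15)
        P=a[m]; D=d[m]; k=np.ones(len(P),bool)
        for _i in range(4):
            pl=np.linalg.lstsq(np.c_[D,np.ones(len(D))][k],P[k,2],rcond=None)[0]; e=P[:,2]-np.c_[D,np.ones(len(D))]@pl; k=abs(e)<2
        z0=pl[2]
    hm=(d[...,0]<-26)&(d[...,0]>-42)&(abs(d[...,1])<5)&(abs(a[...,2]-z0)<8)
    return dict(ctr=ctr,r=r,off=off,tilt=pl[:2],top=pl[2],n=k.sum(),res=e[k].std(),handle_z=np.median(a[hm][:,2]) if hm.any() else None)
E
python3 - <<'E'
from station import bot
from h import *
c=snap(bot,'wrist','w6'); t=bot.current_tcp_pos(); q=bot.current_tcp_rot(); print(t,R.from_quat(q).as_matrix()[:,2]); print(ring2(c,t,q),bot.current_opening())
E
```

```text
[534.17102924 240.95260148 260.01885712] [-0.00340075 -0.00110255 -0.99999361]
{'ctr': array([579.97598453, 254.98477412]), 'r': np.float64(23.135801233373062), 'off': array([47.89740919,  0.8970325 ]), 'tilt': array([-0.01233285,  0.00054918]), 'top': np.float64(279.99599130539724), 'n': np.int64(1026), 'res': np.float64(0.6726808894959271), 'handle_z': np.float64(280.09642219897256)} 15.645909838903933
```

```bash
python3 - <<'E'
from station import bot
from h import *
cap=np.array([570,-195]); f=np.array([np.cos(.333),np.sin(.333)]); q=down([f[1],-f[0]])
w=cap-150*f
bot.move_l([*w,264],v=180,attitude=q); bot.sleep(.3)
c=snap(bot,'wrist','w7'); save(c,'w7'); t=bot.current_tcp_pos(); print(t,bot.current_clock(),bot.current_opening())
print(proj(c,[[*cap,58],[605,-182,174]]))
h=c['color'].astype(int); red=((h[...,0]>h[...,1]+35)&(h[...,0]>h[...,2]+35)).astype(np.uint8)
n,l,st,ce=cv2.connectedComponentsWithStats(red)
for i in range(1,n):
    p=onplane(c,ce[i],58)[0]
    if st[i,4]>40 and np.linalg.norm(p[:2]-cap)<40:
        cn=max(cv2.findContours((l==i).astype(np.uint8),0,2)[0],key=cv2.contourArea); e=cv2.minEnclosingCircle(cn); print(st[i],onplane(c,e[0],58),p,e)
a=cloud(c).reshape(-1,3); r=np.linalg.norm(a[:,:2]-cap,axis=1); m=(a[:,2]>165)&(a[:,2]<182)&(r<52)&(r>30)&((a[:,:2]-cap)@f>30); print('tip z',m.sum(),np.median(a[m],0) if m.any() else'', r[m].min() if m.any() else '')
E
```

```text
[ 428.2869365  -243.93900575  264.0192075 ] 24.45 15.784624544052884
[[257.7477389   45.42662106]
 [256.27166846 -44.54610046]]
[246  31  26  28 531] [[ 571.19515893 -195.49867246   58.        ]] [ 570.63361936 -195.68037673   58.        ] ((258.5, 44.5), 13.946425437927246)
tip z 0
```

View pics/w7.png

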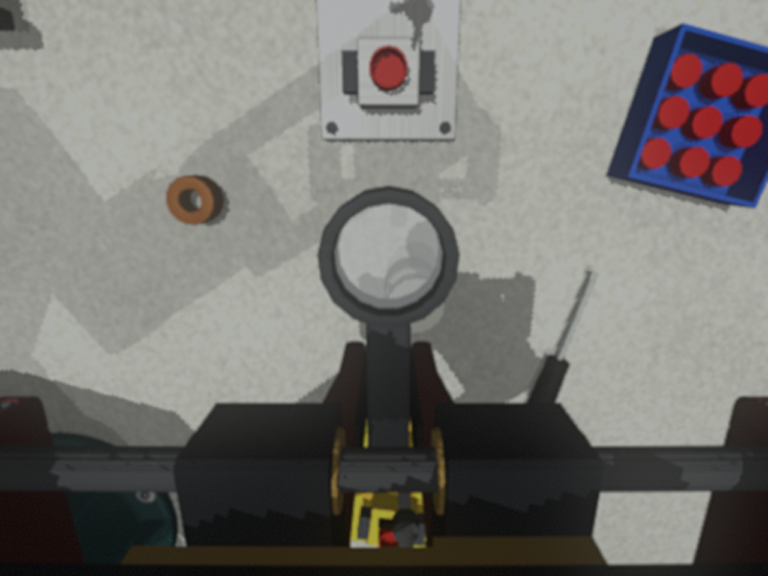

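The cap is at about (259,45). The screws and mouth seen from both tool headings agree on roughly (571.3,-195.4). The top view gave (568,-194), which is coarse. The loupe hangs straight. I move over the cap and lower.

```bash
python3 - <<'E'
from station import bot
from h import *
cap=np.array([571.3,-195.4]); f=np.array([np.cos(.333),np.sin(.333)]); w=cap-47*f
bot.move_l([*w,262],v=120); print(bot.move_l([*w,165.9],v=60,threshold=8)); bot.sleep(.6)
c=snap(bot,'wrist','w8'); save(c,'w8'); t=bot.current_tcp_pos(); q=bot.current_tcp_rot(); print(t,w,bot.current_clock(),bot.current_opening(),bot.current_wrist_force()); print(ring2(c,t,q))
a=cloud(c).reshape(-1,3); d=a[:,:2]-cap; s=d@f; y=d@[-f[1],f[0]]
m=(a[:,2]>160)&(a[:,2]<182)&(s>30)&(s<62)&(abs(y)<10); print('tip',m.sum(),np.percentile(a[m,2],[10,50,90]),s[m].min())
snap(bot,'top','top8'); snap(bot,'scene','scene8')
save(load('scene8'),'scene8',(180,170,100,100),6); save(load('top8'),'top8',(255,110,80,70),8)
im=[cv2.resize(cv2.imread(f'pics/{n}.png'),(400,400)) for n in('scene8','top8')]; cv2.imwrite('pics/fin.png',np.hstack(im))
E
```

```text
False
[ 526.88192668 -210.76526309  165.90312903] [ 526.88189994 -210.76334557] 27.8667 15.845483420903598 [ 0.44654704 -0.31380127 -1.30730536]
{'ctr': array([ 572.24395732, -196.02458155]), 'r': np.float64(23.14095142324795), 'off': array([47.68858335,  0.89472556]), 'tilt': array([-0.00928972,  0.00086255]), 'top': np.float64(185.79173510160572), 'n': np.int64(1045), 'res': np.float64(0.6686626884831071), 'handle_z': np.float64(185.87409419864798)}
tip 675 [175.78876359 176.66321626 177.53793844] 38.10895273072406
```

View pics/w8.png

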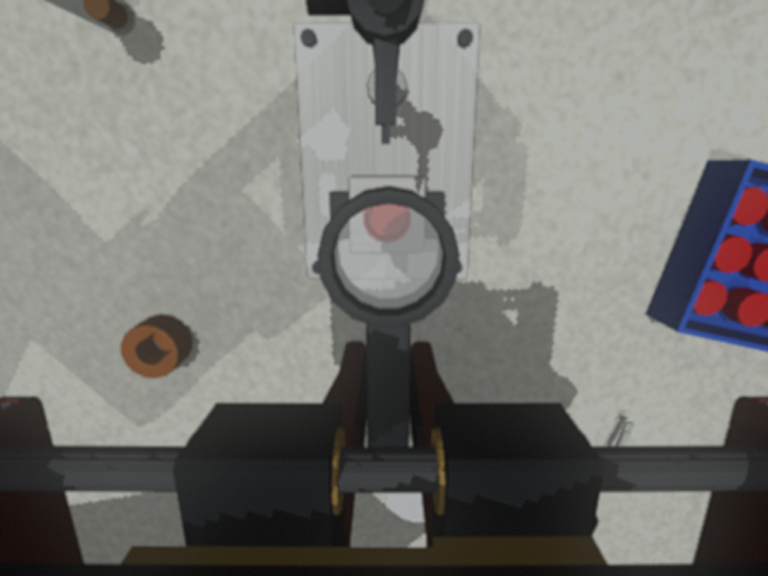

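View pics/fin.png

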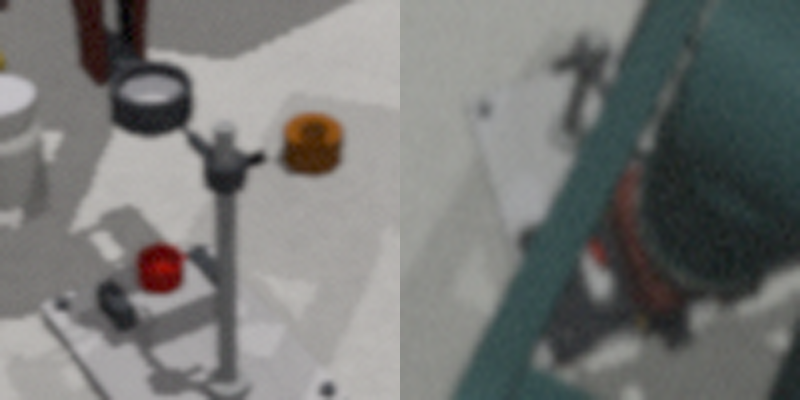

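The wrist view shows the cap through the lens at about (258,147), the ring at (259,169) and the pointer tip at (257,95), clear of the barrel. The scene crop shows the lens over the cap and clear of the post. The arm hides the cap in the top view. Next is a relative check of lens against cap and nose height in the wrist and scene views.

```bash
python3 - <<'E'
from h import *
cap0=np.array([571.3,-195.4]); f=np.array([np.cos(.333),np.sin(.333)]); n=np.array([-f[1],f[0]])
c=load('w8'); h=c['color'].astype(int); red=((h[...,0]>h[...,1]+25)&(h[...,0]>h[...,2]+25)).astype(np.uint8); red[:125]=0;red[170:]=0;red[:,:235]=0;red[:,285:]=0
cn=max(cv2.findContours(red,0,2)[0],key=cv2.contourArea); print(cv2.boundingRect(cn)); p=onplane(c,cn[:,0],58)[:,:2]; d=p-cap0
print('cap w8 along',(d@f).min(),(d@f).max(),'across',(d@n).min(),(d@n).max())
P=cloud(c)
for r0,r1 in((84,96),(70,82)):
    q=P[r0:r1,252:263].reshape(-1,3); q=q[q[:,2]>150]; print('arm rows',r0,len(q),np.median(q,0).round(1),((q[:,:2]-cap0)@f).min())
# screws far pair, z=12
s=onplane(c,np.array([[308,38],[464,38]])/1.5,12)[:,:2]; print('far screws mid->plate ctr',s.mean(0)-75*f,' cap:',s.mean(0)-110*f)
# scene: barrel & cap
s=load('scene8'); g=s['color'].astype(int); S=cloud(s); dd=S[...,:2]-cap0
m=((np.linalg.norm(dd,axis=2)<32)&(S[...,2]>155)&(S[...,2]<200)).astype(np.uint8); k,l,st,ce=cv2.connectedComponentsWithStats(m); i=1+st[1:,4].argmax(); print(st[i])
q=S[l==i]; y=onplane(s,np.argwhere(l==i)[:,::-1],174)[:,:2]
Rm,t=Rt(s); cr=Rm[0,:2]/np.linalg.norm(Rm[0,:2])  # image-right direction on bench
e=(y-cap0)@cr; print('scene barrel lateral',e.min(),e.max(),(e.min()+e.max())/2)
red=((g[...,0]>g[...,1]+50)&(g[...,0]>g[...,2]+50)); red[:225]=0; red[255:]=0; red[:,:200]=0; red[:,225:]=0
u=np.argwhere(red)[:,::-1]; e=(onplane(s,u,52)[:,:2]-cap0)@cr; print('scene cap lateral',e.min(),e.max(),(e.min()+e.max())/2,cr)
print('z of barrel seen by scene',np.percentile(q[:,2],[2,98]))
E
```

```text
(246, 136, 26, 21)
cap w8 along -9.593990981445973 8.655804816124256 across -12.354922288441175 10.59112302097264
arm rows 84 73 [ 609.7 -182.   176. ] 30.45446224427077
arm rows 70 132 [ 615.9 -180.1  176.7] 44.41132913065811
far screws mid->plate ctr [ 604.75822687 -183.66630139]  cap: [ 571.68091832 -195.10709065]
[207 183  21  21 367]
scene barrel lateral -24.043572067852555 23.984146816974427 -0.029712625439064055
scene cap lateral -9.628811901601374 13.667331313562359 2.0192597059804926 [0.23443501 0.97213179]
z of barrel seen by scene [163.0580257  184.07753617]
```

```bash
python3 - <<'E'
from h import *
cap0=np.array([571.3,-195.4])
for nm in('scene0','scene8'):
    s=load(nm); g=s['color'].astype(float); Rm,t=Rt(s); cr=Rm[0,:2]/np.linalg.norm(Rm[0,:2])
    w=np.clip(g[...,0]-np.maximum(g[...,1],g[...,2])-15,0,60); w[:228]=0;w[246:]=0;w[:,:208]=0;w[:,231:]=0
    v,u=np.mgrid[:384,:512]; U=np.array([(w*u).sum()/w.sum(),(w*v).sum()/w.sum()])
    col=w.sum(0); on=np.where(col>60)[0]
    print(nm,U,on.min(),on.max(),[((onplane(s,[x,U[1]],51)[0,:2]-cap0)@cr).round(2) for x in(U[0],(on.min()+on.max())/2)],col[205:232].astype(int), proj(s,[[*cap0,51]]))
    # post top lateral vs wrist-based post position (cap0+80f)
    f=np.array([np.cos(.333),np.sin(.333)]); print('post at z100 expected',proj(s,[[*(cap0+80*f),100]]))
    r=g[236:240,226:246].mean(axis=(0,2)); print(r.astype(int))
E
```

```text
scene0 [219.69717969 236.43336019] 214 225 [np.float64(2.33), np.float64(1.85)] [  0   0   0   0   0   0   0   0  12 126 375 547 602 655 669 640 655 630
 577 468 203  46   0   0   0   0   0] [[218.82906693 235.60542322]]
post at z100 expected [[235.27374468 238.30308526]]
[138 161 157 138 109  85  70  62  64  66  70  75  97 137 159 163 165 164
 165 165]
scene8 [219.83018578 236.6176877 ] 214 225 [np.float64(2.7), np.float64(1.9)] [  0   0   0   0   0   0   0   0   2 123 359 532 630 655 703 715 704 662
 615 517 245  51   0   0   0   0   0] [[218.82906693 235.60542322]]
post at z100 expected [[235.27374468 238.30308526]]
[137 160 155 137 109  83  71  65  71  77  83  85 102 137 158 161 165 166
 168 168]
```

The wrist and pointer-axis evidence puts the cap within about 1 mm of the lens axis. The scene view suggests about 2 mm to +y at 2.6 mm per pixel. I nudge 0.5 mm that way, check that it is steady, and hand in.

```bash
python3 - <<'E'
from station import bot
from h import *
t=bot.current_tcp_pos(); bot.move_l([526.8,-210.2,166.1],v=5); bot.sleep(1.0)
print(bot.current_tcp_pos(),np.abs(bot.current_qd()).max(),bot.current_opening(),bot.current_wrist_force())
c=bot.read_camera('wrist'); print(ring2(c,bot.current_tcp_pos(),bot.current_tcp_rot()))
s0=load('scene0');s1=bot.read_camera('scene'); d=np.abs(s0['color'].astype(int)-s1['color']).max(2)
h=lambda c:((c['color'][...,0].astype(int)>c['color'][...,1].astype(int)+40)&(c['color'][...,0].astype(int)>c['color'][...,2].astype(int)+40)).astype(np.uint8)
for nm,(u,v,w,k) in dict(tubes=(295,215,40,75),chuck=(245,192,28,25),tray=(70,250,70,65)).items():
    print(nm,[np.argwhere(h(x)[v:v+k,u:u+w]).mean(0).round(2) for x in(s0,s1)])
print(bot.current_clock()); bot.hand_in()
E
```

```text
[ 526.82147703 -210.1988023   166.10523746] 0.0025936263122808938 15.78598006857377 [ 0.00555083 -0.05860596 -0.98727703]
{'ctr': array([ 572.20547955, -195.45533119]), 'r': np.float64(23.129113704127995), 'off': array([47.73489186,  0.91999355]), 'tilt': array([-0.00902343,  0.00187953]), 'top': np.float64(186.01765873432376), 'n': np.int64(1037), 'res': np.float64(0.6488166837857768), 'handle_z': np.float64(186.04929081656604)}
tubes [array([39.1 , 24.81]), array([38.81, 24.73])]
chuck [array([ 9.85, 12.83]), array([ 9.79, 12.93])]
tray [array([28.43, 31.42]), array([28.41, 31.41])]
29.3333
the job is handed in; nothing more can be done
```

I pulled the drawer out to its end stop, lifted the loupe out by its handle and held it over the red cap in the aluminium fixture. I handed in at about 29 s, still gripping it.

**Drawer:** It moved 135.5 mm. A second pull met 30 N at once with no further movement. It looked a few mm ajar at the start, so I took that as the 141 mm stop.

**Last checks:**
- **Steady and level:** The arm was still, the fingers were 15.8 mm open on the 16 mm handle, and the loupe tilt was at most 0.01 rad.
- **Height:** The middle of the lens was at about 174 mm. The pointer arm's top surface measured about 175.5 mm after allowing for camera bias. Its thickness could not be seen; I assumed about 3 mm, so the tip is at about 174 mm.
- **Centring:** The wrist views put the lens within about 1 mm of the cap's axis.
- **Clearance:** By the measured geometry, the barrel is about 14 mm short of the pointer tip, and the force readings showed no contact there.
- **Bystanders:** Tubes, chuck and tray matched their first images to within 0.3 px. I did not re-measure the jar and the screwdriver.

**What disagreed:**
- The scene camera placed the cap about 2 mm to +y of the wrist estimate. I moved only 0.5 mm that way.
- The scene camera's post position pointed the opposite way, so I gave it little weight.
- The top camera's coarse cap position was 3–4 mm off, and the arm hid the cap from it at the end.

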